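# Open the flywheel rig's guard and hold its gate wide

### The job

The flywheel rig stands behind a clear guard, and a student needs to reach in: first squeeze the catch with the two round posts, then the catch with the two flat paddles, each until its tabs are fully in, then take the gate by its upright handle and swing it out towards you past its sprung detent to about a right angle. The gate springs back by itself, so finish while still holding it wide open with the gripper, and do not let go. Leave everything else on the bench and inside the guard where it is.

Things in the scene. Friction and masses are not known exactly. Their poses are not given: they have to be found in the camera images.
- guard: fixed aluminium frame with clear walls round a flywheel rig, 270 mm wide, 215 deep, 152 high, open on top. Origin on the bench on the closed gate's line, mid-width; +x points into the guard, +y to the hinge side; turned up to 20 degrees. A rail (24 mm deep, top at 152 mm) over the gate carries two catches 115 mm apart. A sill 8 mm thick reaches 170 mm out in front of the gate
- gate_hinge (a point): point on the bench on the gate's upright hinge axis, 115 mm to +y of the guard's origin
- gate (a joint): gate angle about its upright hinge, rad: 0 closed, stop at 1.75; grows as the free end swings out to the guard's -x, clockwise from above. Gate 225 mm wide, 136 high; locked until both catches are in. A closing spring pulls 1 N at the handle when closed, 3 N wide open, plus damping; a detent at 0.7 to 0.85 adds about 5 N. Let go, it falls back to 1.0 or less. Wide open: 1.3 or more
- handle_grip (a point): grip point of the gate's handle, on the axis of an upright round black bar, 18 mm diameter, free from height 111 mm to its top at 200; this point at 180 mm. Gate closed: 60 mm in front of the gate line (guard's -x), 55 mm to -y of the guard's origin, 180 mm from the hinge axis; it moves with the gate. The gripper need not turn with the gate: it can pivot on the round bar
- post_catch: catch on the rail with two upright round steel posts (14 mm diameter, 17 mm ball tops, height 160 to 212 mm), one each side of its origin along y, 56 mm over their outer faces; pinched along y at about 190 mm height both slide in together to 34 mm. Origin: centre of its underside, height 152 mm, axes as the guard's; at 45 mm to +y or 70 mm to -y of the guard's origin: which one varies
- post_tab (a joint): how far each post of the post catch is pushed in, m: 0 to 0.001 at the start (shut), 0.011 fully in; it lets go of the gate from about 0.008. Stiff sliding, about 5 N; stays where it is left
- paddle_catch: the other catch on the rail, the same but with two flat steel paddles, each 30 mm wide (along x), 6 mm thick, from height 160 to 200 mm, 56 mm over their outer faces along y, 34 mm when squeezed. Origin: centre of its underside, height 152 mm; axes as the guard's; it has the place the post catch has not
- paddle_tab (a joint): the same for each paddle of the paddle catch; it must not be squeezed before the post catch is in
- beaker: bystander: small glass beaker, 52 mm diameter, 70 mm high, inside the guard
- wrench: bystander: steel wrench, 120 mm, lying inside the guard
- screwdriver: bystander: screwdriver, 190 mm, on the bench beside the guard
- marker: bystander: black marker pen, 130 mm, on the bench in front of the guard
- wash_bottle: bystander: white bottle, 60 mm diameter, 130 mm high, on the bench at the guard's -y side
- jar: bystander: amber jar, 64 mm diameter, 85 mm high, on the bench at the guard's +y side
- weight: bystander: brass weight, 40 mm diameter, 58 mm high, on the bench at the guard's +y side

How it is judged:
By the outcome, as a careful person would: the job done as asked, in the order asked, and still so for the second after the job is handed in, while the arm keeps its last pose, push and grip.
It also fails if it takes over 45 s, if anything falls off the work surface, if the arm or the gripper's body presses on something with over 40 N, if the wrist force passes 120 N, or if a joint passes its speed limit or range.

### The arm

A 6-joint arm with a two-finger parallel gripper is mounted at the origin on the work surface. World frame = base frame: x ahead of the robot, y to its left, z up, the work surface at z = 0. Lengths are in mm, angles in degrees, forces in N, time in s.
With the tool pointing down it reaches from about 350 to 850 mm from the base axis. Payload 8.1 kg.
Tool frame: the origin (TCP) lies on the centre line of the jaws, within the pads' length; the fingertips stand 19 mm ahead of it and the grasp point (between the pads) is the TCP; z points along the fingers, y is the line along which they close (so a half turn about z gives the same grasp; the last joint's range is limited). The gripper opens to 85 mm and grips with 20 to 120 N. Pads are 22 mm wide; open, the fingers measure 114 mm over their backs; the gripper's body (76 mm by 85 mm) begins 54 mm behind the grasp point. The pads swing forward as they close: fully open they stand 13 mm farther back than shut.
Start: joints at [64.091, 7.471, 85.268, -0, 87.261, -4.893], TCP at [215.157, 560.101, 250.292] pointing down, gripper open.
Joint ranges: [-169.43, 169.43], [-51.17, 129.36], [1.28, 143.12], [-76.62, 256.62], [0, 156.53], [-152.29, 152.29]. Speed limits (degrees/s): [136.94, 136.94, 159.86, 180, 180, 180].

### API

Orientations are given as [roll, pitch, yaw] about the fixed x, y, z axes, in that order (R = Rz(yaw) Ry(pitch) Rx(roll)).
In Python, from bench import r gives the robot as it stands. The module is installed in compiled form; this text tells all that it offers.
- The arm moves only by the tool servo_tool, never from a script. Its arguments are lists of equal length, an entry for each row: "fingers": the finger opening in m, from 0 to 0.0854; "linear": the shift along the tool's x, y, z in m, a list of three; "rotation": the turn, a rotation vector about the tool's x, y, z in degrees, a list of three. A call has 1 to 10 rows; each row is the pose to reach, as a shift and turn from the pose commanded when the call began, along the tool's axes at that moment; what a row does not reach only later rows make up. A row lasts 1/10 s, in which the tool goes at most 50 mm and 8.59 degrees, less where a joint would pass 70% of its speed; a pose out of reach is approached as far as the arm can. A call with a gripper value outside its range is refused whole. The fingers move at their own pace and stop on an object; "force" is the grip in N (left out, the last holds). Time passes only in rows, so rows that repeat a pose let the fingers close. It gives the time, the measured TCP pose, the force, the opening and the grip force at its end, in the units of the state.
- r.sense(): the state, without advancing time (a new reading comes with each control period).
- r.snapshot(name): name is "scene" or "top" or "wrist"; returns a dict with "frame" (480x640x3 uint8, red, green, blue), "fx", "fy", "cx", "cy" (pixels), "camera_from_world" (4x4, takes a point from world to camera coordinates). Camera axes: x right, y up, looking along -z (the intrinsics and any distortion apply to the point x, -y, -z); pixel columns grow to the right and rows downward; lengths in mm; the calibration is good to about 2 mm. The wrist camera is an equidistant fisheye: a pixel r from the principal point sees the ray r / f radians off the axis. A picture is of the moment at which its call begins. There is no depth.
- r.hand_in(): hands the job in; it is judged then, once.
The state is a dict: "time": time; "joint_pos": joint angles; "qd": joint speeds; "joint_efforts": joint torques, N m; "tool_pos": TCP position; "tcp_rot": TCP orientation; "ft_force": force on the tool from outside, world axes, zero at the start; "wrist_torque": the same for the moment, N m; "finger_gap": finger opening in mm; "grip_force": force on a finger pad.
Only numpy, scipy, OpenCV 4.12 (cv2) and the standard library are available. Lean on these libraries where they do the work, as an engineer would, in place of code of your own. Each camera call takes 0.05 s, during which the arm holds its last target. There are 200 camera calls.

## Working session

There is one attempt and no reset: what is moved stays moved. The work goes in short steps, Python scripts to look and compute and a tool call to move; the robot and the scene stay as the last step left them, time stands still between calls to the robot, and variables do not carry over. Pictures are saved under pics/ and viewed, at most 10 in all, crops included, and the job is handed in when it is done.

Besides the shell and the picture viewer there is one more tool, called after "Request:" as name(argument=value, ...) on one line, values as JSON. servo_tool: Moves the arm, as the interface text tells. Its arguments: {"type":"object","properties":{"fingers":{"type":"array","items":{"type":"number"}},"linear":{"type":"array","items":{"type":"array","items":{"type":"number"}}},"rotation":{"type":"array","items":{"type":"array","items":{"type":"number"}}},"force":{"type":"number"}},"required":["fingers","linear","rotation"]}

```bash
mkdir -p pics; python3 - <<'E'
from bench import r
import cv2,numpy as np,pickle
d={}
for n in("scene","top"):
    s=r.snapshot(n);d[n]=s
    cv2.imwrite(f"pics/{n}0.png",s["frame"][:,:,::-1])
    print(n,s["fx"],s["fy"],s["cx"],s["cy"],np.round(s["camera_from_world"],3).tolist(),[k for k in s])
pickle.dump(d,open("d0.pkl","wb"))
print(r.sense())
E
```

```text
scene 620.8114448208258 620.8114448208258 318.84705927881936 246.74347370080127 [[-0.359, 0.933, 0.013, 171.406], [-0.744, -0.295, 0.6, 374.547], [0.563, 0.206, 0.8, -1653.851], [0.0, 0.0, 0.0, 1.0]] ['frame', 'fx', 'fy', 'cx', 'cy', 'camera_from_world']
top 535.8583846405708 535.8583846405708 326.81089031995947 232.99531461956093 [[-0.008, -1.0, 0.016, 35.605], [0.99, -0.005, 0.142, -597.176], [-0.142, 0.017, 0.99, -1008.976], [0.0, 0.0, 0.0, 1.0]] ['frame', 'fx', 'fy', 'cx', 'cy', 'camera_from_world']
{'time': 0.1, 'joint_pos': array([ 6.40886618e+01,  7.51219725e+00,  8.53214471e+01,  3.67480334e-04,
        8.72606164e+01, -4.89374684e+00]), 'qd': array([-0.01899702, -0.0864434 , -0.17022686, -0.02720537,  0.04660035,
        0.05134094]), 'joint_efforts': array([ 1.40235876e-03, -5.70947993e+01, -5.01941121e+01, -1.45142722e-04,
        8.19327281e-03,  1.13704289e-04]), 'tool_pos': array([214.98120187, 559.68638654, 249.34979226]), 'tcp_rot': array([-1.79906114e+02, -8.40690632e-03,  1.58982384e+02]), 'ft_force': array([ 0.44293521, -0.0260608 , -0.11526792]), 'wrist_torque': array([-0.04096366,  0.02152007,  0.01337493]), 'grip_force': 0.0, 'finger_gap': 85.46555940869379}
```

View pics/scene0.png

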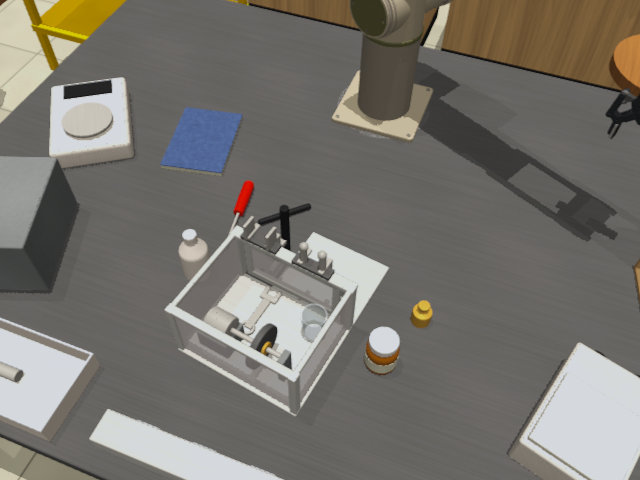

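View pics/top0.png

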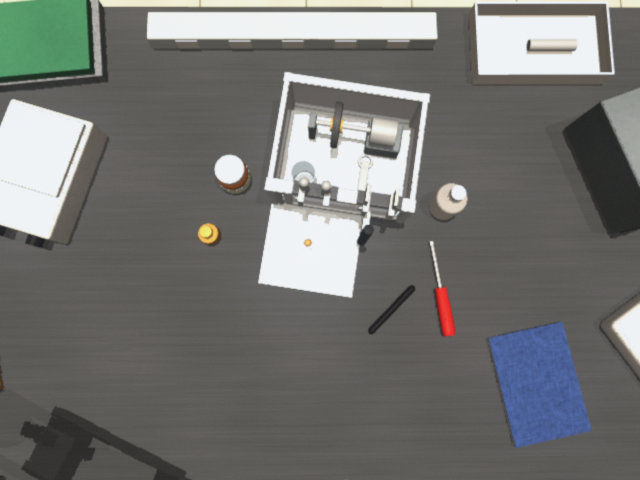

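The scene view shows the guard with the posts near (313,258) and the paddles near (262,235). In the top view the posts are at (304,183) and (326,187), the paddles at (367,200) and (395,203), and the handle top at (366,231). So the post catch is on the hinge (+y) side. I'll zoom in for exact pixels.

```bash
cat > h.py <<'E'
import numpy as np,cv2
def ray(s,u,v):
    T=np.array(s["camera_from_world"]);R=T[:3,:3];C=-R.T@T[:3,3]
    d=R.T@np.array([(u-s["cx"])/s["fx"],-(v-s["cy"])/s["fy"],-1]);return C,d
def onz(s,u,v,z):
    C,d=ray(s,u,v);return C+d*(z-C[2])/d[2]
E
python3 - <<'E'
import pickle,cv2,numpy as np
from h import *
d=pickle.load(open("d0.pkl","rb"));t=d["top"]
im=t["frame"][160:260,260:420,::-1]
cv2.imwrite("pics/crop_top.png",cv2.resize(im,None,fx=5,fy=5,interpolation=cv2.INTER_CUBIC))
for n,u,v,z in[("postL",304,183,204),("postR",326,187,204),("padL",367,192,200),("padR",396,196,200),("handle",366,229,200),
 ("farL",287,77,152),("farR",428,96,152),("nearL",268,195,152),("nearR",413,210,152)]:
    print(n,onz(t,u,v,z).round(1))
E
```

```text
postL [659.2  72.1 204. ]
postR [652.2  35.2 204. ]
padL [644.2 -33.9 200. ]
padR [637.1 -82.7 200. ]
handle [581.1 -31.  200. ]
farL [870.4 104.2 152. ]
farR [ 833.7 -153.4  152. ]
nearL [650.2 137.2 152. ]
nearR [ 622.  -119.4  152. ]
```

View pics/crop_top.png

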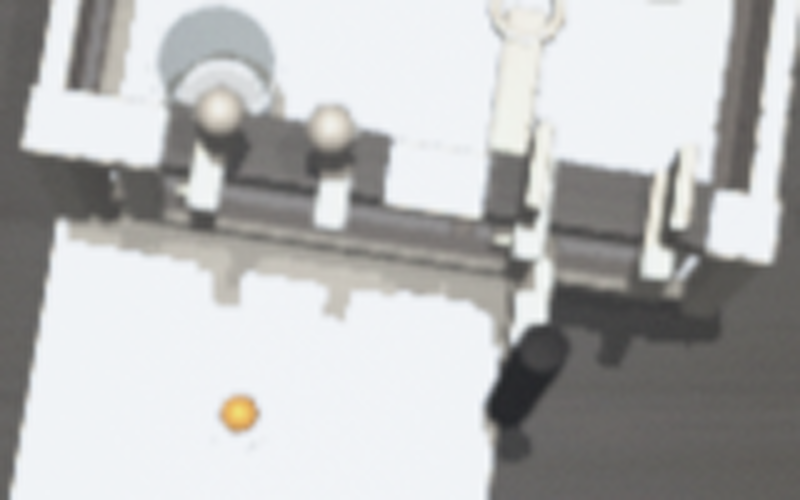

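The crop shows the ball tops at full-image (304,181.8) and (326.2,185.6), the handle top at (369,229.4), and the paddle tops centred about (368.4,192) and (396.8,197.6). Next is a rigid fit of the guard pose.

```bash
python3 - <<'E'
import pickle,cv2,numpy as np
from h import *
from scipy.optimize import least_squares
d=pickle.load(open("d0.pkl","rb"));t=d["top"]
P=[(304,181.8,204,0,66),(326.2,185.6,204,0,24),(368.4,192,200,0,-45),(396.8,197.6,200,0,-95),(369,229.4,200,-60,-55)]
W=np.array([onz(t,*p[:3])[:2] for p in P]);G=np.array([p[3:] for p in P])
def f(q,full=False):
    c,s=np.cos(q[2]),np.sin(q[2]);return ((G@np.array([[c,s],[-s,c]])+q[:2])-W).ravel()
q=least_squares(f,[640,0,-.15]).x
print(q[:2],np.degrees(q[2]),f(q).reshape(-1,2).round(1))
print(W.round(1))
s=d["scene"]
im=s["frame"][195:285,225:345,::-1]
T=np.array(s["camera_from_world"]);c,sn=np.cos(q[2]),np.sin(q[2])
im=cv2.resize(im,None,fx=6,fy=6,interpolation=cv2.INTER_CUBIC)
for z,(x,y) in [(204,(0,66)),(204,(0,24)),(200,(0,-45)),(200,(0,-95)),(200,(-60,-55))]:
    w=np.array([q[0]+c*x-sn*y,q[1]+sn*x+c*y,z,1]);p=T@w;u=s["cx"]+s["fx"]*p[0]/-p[2];v=s["cy"]-s["fy"]*p[1]/-p[2]
    cv2.drawMarker(im,(int((u-225)*6),int((v-195)*6)),(0,0,255),cv2.MARKER_CROSS,14,1)
cv2.imwrite("pics/crop_sc.png",im)
E
```

```text
[650.28286304   8.87218646] -9.567982644506124 [[ 0.   1.8]
 [-0.3 -2.4]
 [-1.4  0.7]
 [ 0.1 -0.8]
 [ 1.5  0.6]]
[[661.2  72.1]
 [654.6  34.9]
 [644.2 -36.2]
 [634.4 -84. ]
 [580.4 -36. ]]
```

View pics/crop_sc.png

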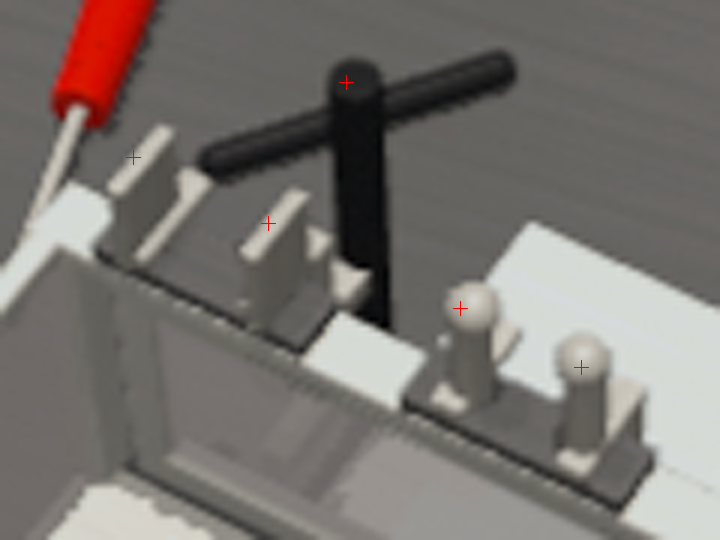

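The fit agrees with the scene view to about 3 mm: guard origin near (650, 9), yaw about -9.6°. Moving above the post catch.

Request:
servo_tool(fingers=[0.085,0.085,0.085,0.085,0.085,0.085,0.085,0.085,0.085,0.085], linear=[[-0.594,-0.313,-0.02],[-0.594,-0.313,-0.02],[-0.594,-0.313,-0.02],[-0.594,-0.313,-0.02],[-0.594,-0.313,-0.02],[-0.594,-0.313,-0.02],[-0.594,-0.313,-0.02],[-0.594,-0.313,-0.02],[-0.594,-0.313,-0.02],[-0.594,-0.313,-0.02]], rotation=[[0,0,-11.4],[0,0,-11.4],[0,0,-11.4],[0,0,-11.4],[0,0,-11.4],[0,0,-11.4],[0,0,-11.4],[0,0,-11.4],[0,0,-11.4],[0,0,-11.4]], force=30)

```text
time: 1.1
tool_pos: [543.8, 183.8, 264.8]
tcp_rot: [-180.0, -0.0, 170.4]
ft_force: [1.1, 1.0, 0.5]
finger_gap: 84.9
grip_force: 0.0
```

Request:
servo_tool(fingers=[0.085,0.085,0.085,0.085,0.085,0.085], linear=[[-0.134,-0.108,0],[-0.134,-0.108,0],[-0.134,-0.108,0],[-0.134,-0.108,0],[-0.134,-0.108,0],[-0.134,-0.108,0]], rotation=[[0,0,0],[0,0,0],[0,0,0],[0,0,0],[0,0,0],[0,0,0]])

```text
time: 1.7
tool_pos: [656.7, 56.6, 264.2]
tcp_rot: [180.0, -0.1, 170.3]
ft_force: [-1.1, 0.7, 0.9]
finger_gap: 85.3
grip_force: 0.0
```

```bash
python3 - <<'E'
from bench import r
import cv2,numpy as np,pickle
s=r.snapshot("wrist");pickle.dump(s,open("w1.pkl","wb"))
cv2.imwrite("pics/w1.png",s["frame"][:,:,::-1])
print(s["fx"],s["cx"],s["cy"],r.sense()["tool_pos"])
T=np.array(s["camera_from_world"])
q=np.array([650.28,8.87]);a=np.radians(-9.57);c,sn=np.cos(a),np.sin(a)
for n,z,x,y in[("pL",204,0,66),("pR",204,0,24),("dL",200,0,-45),("dR",200,0,-95),("h",200,-60,-55)]:
    p=T@[q[0]+c*x-sn*y,q[1]+sn*x+c*y,z,1];X,Y,Z=p[0],-p[1],-p[2];h=np.hypot(X,Y);k=s["fx"]*np.arctan2(h,Z)/h
    print(n,round(s["cx"]+k*X,1),round(s["cy"]+k*Y,1))
E
```

```text
371.64829954431775 317.4122808254066 242.36489531310534 [656.47000322  57.41604237 264.52315302]
pL 349.9 283.4
pR 273.8 283.4
dL 161.0 278.4
dR 93.5 276.1
h 132.5 179.1
```

View pics/w1.png

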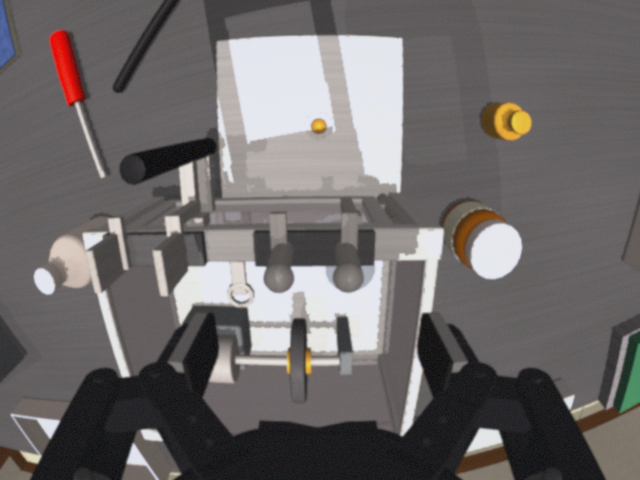

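The wrist view shows the post balls at (279,277) and (348,275) and the handle top at (135,166). That is close to the prediction: about 1 mm off in y, and the catch sits a few mm towards me. I'll descend and pinch.

Request:
servo_tool(fingers=[0.085,0.085,0.085,0.085,0.03,0.03,0.03,0.03,0.03,0.03], linear=[[0.0015,-0.0015,0.02],[0.0015,-0.0015,0.05],[0.0015,-0.0015,0.077],[0.0015,-0.0015,0.077],[0.0015,-0.0015,0.077],[0.0015,-0.0015,0.077],[0.0015,-0.0015,0.077],[0.0015,-0.0015,0.077],[0.0015,-0.0015,0.077],[0.0015,-0.0015,0.077]], rotation=[[0,0,0],[0,0,0],[0,0,0],[0,0,0],[0,0,0],[0,0,0],[0,0,0],[0,0,0],[0,0,0],[0,0,0]], force=30)

```text
time: 2.75
tool_pos: [656.6, 54.2, 191.7]
tcp_rot: [-179.9, 0.3, 170.3]
ft_force: [-3.2, -5.7, 8.2]
finger_gap: 32.0
grip_force: 31.0
```

Request:
servo_tool(fingers=[0.03,0.03,0.03,0.03], linear=[[0,0,0],[0,0,0],[0,0,0],[0,0,0]], rotation=[[0,0,0],[0,0,0],[0,0,0],[0,0,0]], force=45)

```text
time: 3.15
tool_pos: [656.6, 54.2, 192.0]
tcp_rot: [-179.9, 0.3, 170.3]
ft_force: [-4.0, -7.5, 9.3]
finger_gap: 31.1
grip_force: 44.3
```

```bash
python3 - <<'E'
from bench import r
import cv2
s=r.snapshot("wrist")
cv2.imwrite("pics/w2.png",s["frame"][:,:,::-1])
print(r.sense())
E
```

```text
{'time': 3.2, 'joint_pos': array([  0.31163091,  18.03938101,  79.24516387,  -0.09981074,
        82.47006727, -79.99904895]), 'qd': array([-0.08988566, -0.03646338, -0.01387156, -0.03243802,  0.02365335,
        0.04506851]), 'joint_efforts': array([ 3.85446265e+00, -6.01301122e+01, -4.65242743e+01,  1.90393791e+00,
       -1.62022747e+00, -5.57294188e-03]), 'tool_pos': array([656.61817565,  54.17492284, 191.98787629]), 'tcp_rot': array([-179.94511181,    0.25884183,  170.32367156]), 'ft_force': array([-3.82194793, -6.5232047 ,  9.50533061]), 'wrist_torque': array([-0.77573042,  0.74189572, -0.04691027]), 'grip_force': 44.278725972399116, 'finger_gap': 30.845244870776224}
```

View pics/w2.png

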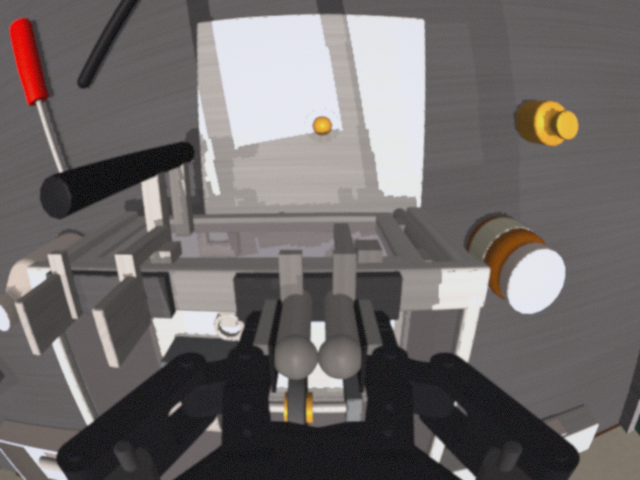

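The balls touch at (295,356) and (340,356) and the gap has bottomed out, so the post catch is fully in. I'll release, lift and shift 115 mm along the rail.

Request:
servo_tool(fingers=[0.085,0.085,0.085,0.085,0.085,0.085,0.085,0.085,0.085,0.085], linear=[[0,0,0],[0,0,0],[0,0,0],[0,0,0],[0,0,-0.04],[0,0,-0.065],[0,-0.04,-0.065],[0,-0.08,-0.065],[0,-0.116,-0.065],[0,-0.116,-0.065]], rotation=[[0,0,0],[0,0,0],[0,0,0],[0,0,0],[0,0,0],[0,0,0],[0,0,0],[0,0,0],[0,0,0],[0,0,0]], force=30)

```text
time: 4.2
tool_pos: [635.3, -63.1, 253.2]
tcp_rot: [-179.9, 0.0, 170.2]
ft_force: [-0.3, 0.7, 0.3]
finger_gap: 85.0
grip_force: 0.0
```

```bash
python3 - <<'E'
from bench import r
import cv2
s=r.snapshot("wrist")
cv2.imwrite("pics/w3.png",s["frame"][:,:,::-1])
print(r.sense()["tool_pos"],r.sense()["ft_force"])
E
```

```text
[635.67996815 -60.91538851 253.15802847] [ 1.1318391   1.15083443 -0.62583757]
```

View pics/w3.png

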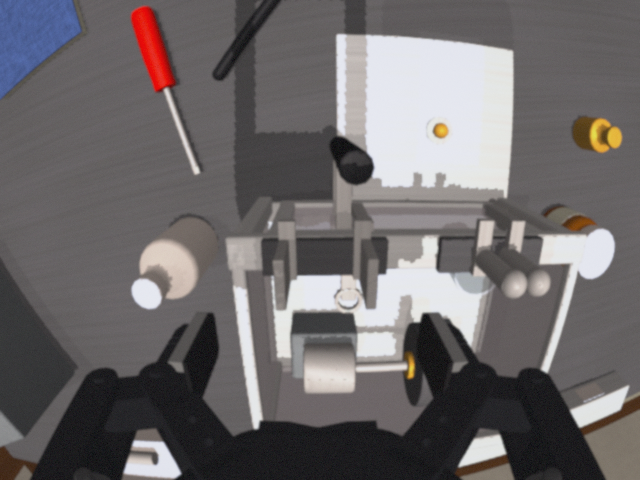

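The paddles are centred at about column 326 and the fingers at about 317, so I need about +3 mm in tool y. The posts stay squeezed at (513,286) and (538,283).

Request:
servo_tool(fingers=[0.085,0.085,0.085,0.085,0.03,0.03,0.03,0.03,0.03,0.03], linear=[[0,0.003,0.01],[0,0.003,0.04],[0,0.003,0.066],[0,0.003,0.066],[0,0.003,0.066],[0,0.003,0.066],[0,0.003,0.066],[0,0.003,0.066],[0,0.003,0.066],[0,0.003,0.066]], rotation=[[0,0,0],[0,0,0],[0,0,0],[0,0,0],[0,0,0],[0,0,0],[0,0,0],[0,0,0],[0,0,0],[0,0,0]], force=30)

```text
time: 5.25
tool_pos: [637.6, -59.0, 191.0]
tcp_rot: [-179.8, 0.3, 170.3]
ft_force: [-6.4, -11.9, 7.2]
finger_gap: 32.4
grip_force: 32.5
```

Request:
servo_tool(fingers=[0.03,0.03,0.03,0.03], linear=[[0,0,0],[0,0,0],[0,0,0],[0,0,0]], rotation=[[0,0,0],[0,0,0],[0,0,0],[0,0,0]], force=45)

```text
time: 5.65
tool_pos: [637.6, -59.0, 191.2]
tcp_rot: [-179.8, 0.3, 170.3]
ft_force: [-5.9, -11.6, 8.9]
finger_gap: 31.8
grip_force: 45.0
```

Both catches bottomed out at the same gap, 115 mm apart as expected. Next I release, lift and go over to the handle (tool x +59, y +15).

Request:
servo_tool(fingers=[0.085,0.085,0.085,0.085,0.085,0.085,0.085,0.085,0.085,0.085], linear=[[0,0,0],[0,0,0],[0,0,0],[0,0,0],[0,0,-0.04],[0,0,-0.065],[0.03,0.008,-0.065],[0.059,0.015,-0.065],[0.059,0.015,-0.065],[0.059,0.015,-0.065]], rotation=[[0,0,0],[0,0,0],[0,0,0],[0,0,0],[0,0,0],[0,0,0],[0,0,0],[0,0,0],[0,0,0],[0,0,0]], force=30)

```text
time: 6.65
tool_pos: [580.7, -30.8, 252.5]
tcp_rot: [180.0, 0.0, 170.4]
ft_force: [0.2, -0.4, -0.2]
finger_gap: 84.5
grip_force: 0.0
```

```bash
python3 - <<'E'
from bench import r
import cv2
s=r.snapshot("wrist")
cv2.imwrite("pics/w4.png",s["frame"][:,:,::-1])
print(r.sense()["tool_pos"],r.sense()["ft_force"])
E
```

```text
[581.18922396 -31.12791571 252.54829338] [ 0.10369326  0.19608963 -0.1319925 ]
```

View pics/w4.png

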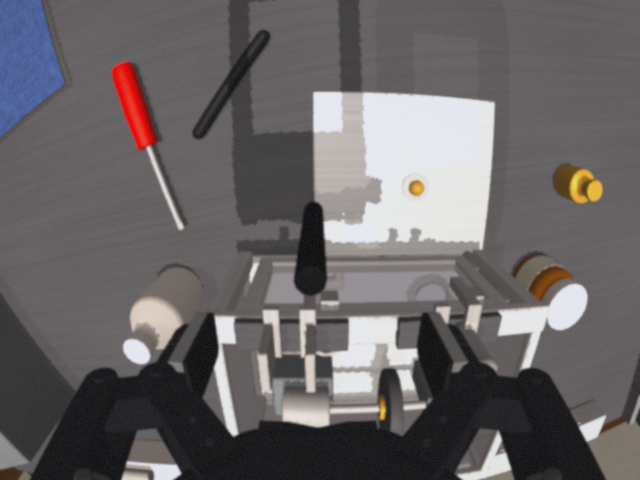

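The handle top is at (310,280), centred between the fingers to about 3 mm. I'll descend and grip.

Request:
servo_tool(fingers=[0.085,0.085,0.085,0.085,0.01,0.01,0.01,0.01,0.01,0.01], linear=[[0,-0.003,0.02],[0,-0.003,0.05],[0,-0.003,0.071],[0,-0.003,0.071],[0,-0.003,0.071],[0,-0.003,0.071],[0,-0.003,0.071],[0,-0.003,0.071],[0,-0.003,0.071],[0,-0.003,0.071]], rotation=[[0,0,0],[0,0,0],[0,0,0],[0,0,0],[0,0,0],[0,0,0],[0,0,0],[0,0,0],[0,0,0],[0,0,0]], force=60)

```text
time: 7.7
tool_pos: [580.8, -34.8, 182.3]
tcp_rot: [-180.0, 0.1, 170.4]
ft_force: [-1.0, -4.0, 5.8]
finger_gap: 16.9
grip_force: 58.6
```

```bash
python3 - <<'E'
from bench import r
import numpy as np
s=r.sense();print(s["tool_pos"],s["tcp_rot"],s["ft_force"],s["finger_gap"],s["grip_force"])
# path: tool x=-guard x, tool y=guard y ; handle rel hinge (-60,-170)
for d in range(5,91,5):
    t=np.radians(d);x=-60*np.cos(t)-170*np.sin(t);y=60*np.sin(t)-170*np.cos(t)
    print(d,round(-(x+60)),round(y+170))
E
```

```text
[580.77969797 -34.83388589 182.29417715] [-1.79950121e+02  1.01247276e-01  1.70365307e+02] [-0.98101886 -3.97236212  5.8289095 ] 16.87517298916769 58.55978786945343
5 15 6
10 29 13
15 42 21
20 55 31
25 66 41
30 77 53
35 87 65
40 95 78
45 103 92
50 109 107
55 114 122
60 117 137
65 119 153
70 120 168
75 120 184
80 118 200
85 115 215
90 110 230
```

Gripped (gap 17 mm). Now I pull along the arc, turning with the gate, and stop at 25° for a check.

Request:
servo_tool(fingers=[0.01,0.01,0.01,0.01,0.01,0.01,0.01,0.01,0.01,0.01], linear=[[0.007,0.003,0],[0.015,0.006,0],[0.022,0.0095,0],[0.029,0.013,0],[0.036,0.017,0],[0.042,0.021,0],[0.049,0.026,0],[0.055,0.031,0],[0.061,0.036,0],[0.066,0.041,0]], rotation=[[0,0,2.5],[0,0,5],[0,0,7.5],[0,0,10],[0,0,12.5],[0,0,15],[0,0,17.5],[0,0,20],[0,0,22.5],[0,0,25]], force=80)

```text
time: 8.7
tool_pos: [521.5, 15.8, 182.3]
tcp_rot: [-179.9, 0.1, 145.2]
ft_force: [-9.1, -10.4, 10.0]
finger_gap: 16.2
grip_force: 78.8
```

Tracking the arc with low forces. Since the tool turns with the gate, the same arc table applies again: 35° more, past the detent.

Request:
servo_tool(fingers=[0.01,0.01,0.01,0.01,0.01,0.01,0.01,0.01,0.01,0.01], linear=[[0.01,0.004,0],[0.02,0.0085,0],[0.03,0.014,0],[0.039,0.0195,0],[0.048,0.026,0],[0.057,0.033,0],[0.065,0.04,0],[0.073,0.048,0],[0.08,0.0565,0],[0.087,0.065,0]], rotation=[[0,0,3.5],[0,0,7],[0,0,10.5],[0,0,14],[0,0,17.5],[0,0,21],[0,0,24.5],[0,0,28],[0,0,31.5],[0,0,35]])

```text
time: 9.7
tool_pos: [485.4, 119.9, 182.3]
tcp_rot: [-179.8, -0.0, 110.2]
ft_force: [-14.1, -6.3, 15.2]
finger_gap: 15.9
grip_force: 79.5
```

Request:
servo_tool(fingers=[0.01,0.01,0.01,0.01,0.01,0.01,0.01,0.01,0.01,0.01], linear=[[0.01,0.004,0],[0.02,0.0085,0],[0.03,0.014,0],[0.039,0.0195,0],[0.048,0.026,0],[0.057,0.033,0],[0.065,0.04,0],[0.073,0.048,0],[0.073,0.048,0],[0.073,0.048,0]], rotation=[[0,0,3.5],[0,0,7],[0,0,10.5],[0,0,14],[0,0,17.5],[0,0,21],[0,0,24.5],[0,0,28],[0,0,28],[0,0,28]])

```text
time: 10.7
tool_pos: [505.5, 206.4, 182.3]
tcp_rot: [-179.8, -0.0, 82.4]
ft_force: [-12.7, 1.3, 14.3]
finger_gap: 16.3
grip_force: 79.6
```

```bash
python3 - <<'E'
from bench import r
import cv2,numpy as np
s=r.snapshot("top")
cv2.imwrite("pics/t5.png",s["frame"][:,:,::-1])
s=r.sense();p=s["tool_pos"];print(p,s["tcp_rot"],s["ft_force"],s["finger_gap"],s["grip_force"])
a=np.radians(-9.55);h=np.array([649-np.sin(a)*115,9.5+np.cos(a)*115]);d=p[:2]-h
g=np.array([[np.cos(a),np.sin(a)],[-np.sin(a),np.cos(a)]])@d
print(np.linalg.norm(d),np.arctan2(-170,-60)-np.arctan2(g[1],g[0]))
E
```

```text
[505.45777086 206.33444412 182.29641389] [-1.79830951e+02 -4.18718723e-02  8.24115243e+01] [-13.24895833   1.30467705  13.64684705] 16.158792063908038 79.62022304534912
182.7732896243264 -4.74435109949774
```

View pics/t5.png

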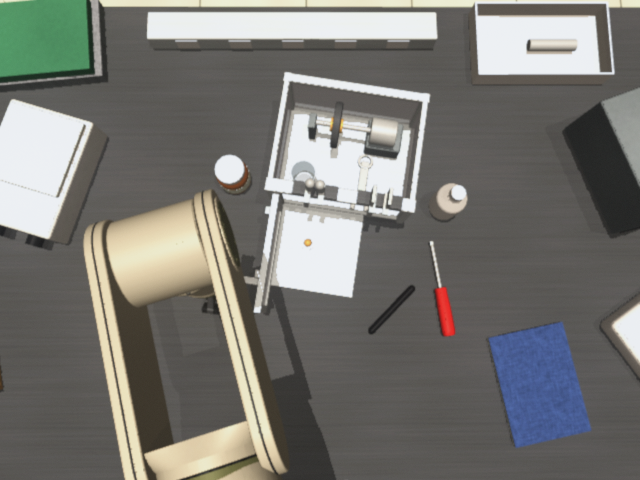

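The top view shows the gate along (262,290), at about 90° (1.54 rad by TCP geometry) and still gripped. Both catches are in and the visible bystanders are in place. Handing in.

```bash
python3 -c "
from bench import r
print(r.hand_in())"
```

```text
the job is handed in; nothing more can be done
None
```

I squeezed the post catch fully in, then the paddle catch, and handed the job in with the gripper still holding the gate open at about 88° (1.54 rad). It took about 11 s. The other items I could see in the last top view hadn't moved; the brass weight was hidden under the arm there.

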